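Build up a squared specimen pile on the drop-shape stage and close the keeper arm

ROBOT

A 7-joint arm with a two-finger parallel gripper is mounted at the origin on the work surface. World frame = base frame: x ahead of the robot, y to its left, z up, the work surface at z = 0. Lengths are in mm, angles in rad, forces in N, time in s.
With the tool pointing down it reaches from about 425 to 875 mm from the base axis. Payload 8.4 kg.
Tool frame: the origin (TCP) lies between the finger pads; the fingertips stand 22 mm ahead of it and the grasp point (between the pads) lies 3 mm ahead of it (bot.tips_ahead is the distance from the TCP to the fingertips, in mm); z points along the fingers, y is the line along which they close (so a half turn about z gives the same grasp; the last joint's range is limited). The gripper opens to 87 mm and grips with 3 to 60 N. Pads are 19 mm wide; open, the fingers measure 117 mm over their backs; the gripper's body (75 mm by 190 mm) begins 51 mm behind the grasp point.
Start: joints at [1.063, 0.333, 0.04, 1.465, -0.013, 1.343, -0.059], TCP at [258.356, -596.42, 244.546] pointing down, gripper open.
Joint ranges: [-2.58, 2.58], [-0.38, 2.09], [-1.3, 1.39], [0.25, 2.4], [-1.5, 4.64], [0.08, 2.09], [-2.65, 2.65]. Speed limits (rad/s): [2.22, 2.22, 2.79, 2.79, 3.14, 3.14, 3.14].

INTERFACE

Orientations are given as a unit quaternion [x, y, z, w].
In Python, from workcell import bot, viewer, job gives the robot as it stands.
- The arm moves only by the tool carry_out, never from a script. Its argument "deltas" is a list of rows, each a list of 4 numbers: the shift along the world's x, y, z in mm, then the turn about the world's z in degrees. In form: [[dx, dy, dz, turn], ...]. A call has 1 to 12 rows; each row is the pose to reach, as a shift and turn from the pose commanded when the call began; what a row does not reach only later rows make up. A row lasts 1/12 s, in which the tool goes at most 41.7 mm and 7.16 degrees, less where a joint would pass 70% of its speed; a pose out of reach is approached as far as the arm can. A call with a gripper value outside its range is refused whole. "fingers" is the closure, from 0 (fully open) to 1 (shut), set as the call begins (left out, the last holds). The fingers move at their own pace and stop on an object; the grip force is fixed at half the most. Time passes only in rows, so rows that repeat a pose let the fingers close. It gives the time, the measured TCP pose, the force, the opening and the grip force at its end, in the units of the state.
- bot.state(): the state, without advancing time (a new reading comes with each control period).
- viewer.read_camera(name): name is "scene" or "side" or "wrist"; returns (picture, depth): 480x640x3 uint8, red, green, blue; 480x640 float32, mm along the optical axis (not along the pixel's ray), 0 where there is no reading.
- viewer.camera_info(name): a dict with "mtx" (3x3 intrinsics, pixels), "R" (3x3) and "t" (3): a world point X has camera coordinates R X + t. Camera axes: x right, y down, z forward; pixel columns grow to the right and rows downward; lengths in mm; the calibration is good to about 2 mm. The wrist camera is an equidistant fisheye: a pixel r from the principal point sees the ray r / f radians off the axis. A picture is of the moment at which its call begins: read the wrist's pose just before it. camera_info takes no time and is no camera call; for the wrist camera it gives the pose at the moment of the call.
- job.job_done(): hands the job in; it is judged then, once.
The state is a dict: "t": time; "qpos": joint angles; "joint_vel": joint speeds; "joint_efforts": joint torques, N m; "ee_pos": TCP position; "orientation": TCP orientation; "force": force on the tool from outside, world axes, zero at the start; "ft_torque": the same for the moment, N m; "grip_width": opening from 0.0 (shut) to 1.0 (fully open); "gripper_force": force on a finger pad.
Only numpy, scipy, OpenCV 4.12 (cv2) and the standard library are available. Lean on these libraries where they do the work, as an engineer would, in place of code of your own. Each camera call takes 0.05 s, during which the arm holds its last target. There are 200 camera calls.

TASK

Build up the specimen on the black stage: lay the thick spacer plate flat inside the white outlined rectangle, the thin spacer squarely on top of it, and then the specimen plate on top with its round pad upward, setting each down gently without dropping it, so that the three make one pile with its edges in line. Then take the keeper arm by its upright pin and swing it across the top of the pile until it stops, without disturbing the pile. Leave the jar, the dish and the mouse where they are.

Things in the scene. Friction and masses are not known exactly. Their poses are not given: they have to be found in the camera images.
- stage: Fixed black stage, 180 (x) by 150 (y) mm, top 40 mm above the bench; four steel screw heads 12 mm tall at x +-78, y +-62 mm. Origin under its centre at bench level. x points to world +x within 0.25 rad; the pile's long edges run along it. The keeper's pivot post (18 mm across at its cap, top 51 mm above the stage's top) stands at x 40, y +50 mm.
- stage_mark (a point): Centre of the white outlined rectangle on the stage's top face, where the pile's centre belongs (40 mm above the bench). The outline is about 108 by 67 mm, its long side along the stage's x axis, just larger than a plate.
- thick_spacer: Loose bare aluminium plate 100 (x) by 60 (y) by 18 (z) mm, four small dark bores at its corners, about 0.29 kg. Origin at the centre of its underside. It lies flat on the bench.
- thin_spacer: Loose bare aluminium plate 100 (x) by 60 (y) by 10 (z) mm, two small dark bores, one in the middle of each short end, about 0.16 kg. Origin at the centre of its underside. It lies flat on the bench.
- specimen: Loose bare aluminium specimen plate 100 (x) by 60 (y) by 8 (z) mm with a raised round pad (dark coated steel, 42 mm across, 4 mm high) in the middle of its upper face and no bores, about 0.14 kg. Origin at the centre of its underside. It lies flat on the bench, pad up.
- keeper (a joint): Angle (rad) of the keeper arm about its vertical pivot at stage x 40, y +50 mm. 0: arm along the stage's +x, clear of the pile; grows clockwise from above to the stop at 1.571, arm along -y across the pile's end. Arm 12 mm wide, 5 thick, underside 41 mm above the stage's top, 5 above a finished pile's top plate. Light friction (0.4 N at the pin), stays where left.
- keeper_pin (a point): Top centre of the upright round pin (14 mm diameter, 34 mm tall, standing on the keeper arm's upper face) by which the arm is swung; 100 mm from the pivot's axis, 80 mm above the stage's top.
- jar: Amber jar with a white cap, 64 mm across, 90 mm tall; bystander. Origin under its centre.
- dish: Round shallow open glass dish, 90 mm across, 16 mm tall; bystander. Origin under its centre.
- mouse: Black computer mouse, about 80 by 62 by 35 mm; bystander. Origin at its underside.
Mind the look-alikes: they are no part of the job. What is shaped like the thin_spacer but blue or brown is not meant.

How it is judged (in metres and radians):
On the way, in this order (a step that is already met when the one before it is completed fails the run):
1. the thick spacer lies flat and released inside the outline on the stage (horizontal distance between thick_spacer and stage_mark below 0.008 m and z of thick_spacer in the frame of stage_mark between -0.0035 and 0.0035 m and angle between the x axis of thick_spacer and the x axis of stage, either way round below 0.09 rad and angle between thick_spacer's own z axis and vertical below 0.06 rad and linear speed of thick_spacer below 0.02 m/s and contact force between the fingers and thick_spacer below 0.05 N), for 0.2 s.
2. the thin spacer lies squarely on the thick one, released (horizontal distance between thick_spacer and stage_mark below 0.008 m and z of thick_spacer in the frame of stage_mark between -0.0035 and 0.0035 m and angle between the x axis of thick_spacer and the x axis of stage, either way round below 0.09 rad and angle between each of thick_spacer, thin_spacer's own z axis and vertical below 0.06 rad and horizontal distance between thin_spacer and thick_spacer below 0.006 m and z of thin_spacer in the frame of thick_spacer between 0.0145 and 0.0215 m and angle between the x axis of thin_spacer and the x axis of thick_spacer, either way round below 0.09 rad and linear speed of thin_spacer below 0.02 m/s and contact force between the fingers and thin_spacer below 0.05 N), for 0.2 s.
3. the specimen plate lies squarely on the thin spacer, pad up, released (horizontal distance between thick_spacer and stage_mark below 0.008 m and z of thick_spacer in the frame of stage_mark between -0.0035 and 0.0035 m and angle between the x axis of thick_spacer and the x axis of stage, either way round below 0.09 rad and angle between each of thick_spacer, thin_spacer, specimen's own z axis and vertical below 0.06 rad and horizontal distance between thin_spacer and thick_spacer below 0.006 m and z of thin_spacer in the frame of thick_spacer between 0.0145 and 0.0215 m and angle between the x axis of thin_spacer and the x axis of thick_spacer, either way round below 0.09 rad and horizontal distance between specimen and thin_spacer below 0.006 m and z of specimen in the frame of thin_spacer between 0.0065 and 0.0135 m and angle between the x axis of specimen and the x axis of thin_spacer, either way round below 0.09 rad and linear speed of specimen below 0.02 m/s and contact force between the fingers and specimen below 0.05 N), for 0.2 s.
4. the keeper arm is swung home over the undisturbed pile (horizontal distance between thick_spacer and stage_mark below 0.008 m and z of thick_spacer in the frame of stage_mark between -0.0035 and 0.0035 m and angle between the x axis of thick_spacer and the x axis of stage, either way round below 0.09 rad and angle between each of thick_spacer, thin_spacer, specimen's own z axis and vertical below 0.06 rad and horizontal distance between thin_spacer and thick_spacer below 0.006 m and z of thin_spacer in the frame of thick_spacer between 0.0145 and 0.0215 m and angle between the x axis of thin_spacer and the x axis of thick_spacer, either way round below 0.09 rad and horizontal distance between specimen and thin_spacer below 0.006 m and z of specimen in the frame of thin_spacer between 0.0065 and 0.0135 m and angle between the x axis of specimen and the x axis of thin_spacer, either way round below 0.09 rad and value of joint keeper above 1.47 rad), for 0.2 s.
At the end, for the whole second after the job is handed in: Thick spacer on the stage within 8 mm of the outline's centre, thin spacer on it, specimen plate on that pad up, each within 6 mm of the one below; all flat and square within 0.09 rad (0.09 to the stage at the bottom); keeper arm within 0.1 rad of its stop; all released and at rest (all of step 4 and linear speed of each of thick_spacer, thin_spacer, specimen below 0.02 m/s and contact force between the fingers and thick_spacer below 0.05 N and contact force between the fingers and thin_spacer below 0.05 N and contact force between the fingers and specimen below 0.05 N and velocity of joint keeper between -0.05 and 0.05 rad/s); the robot touches nothing.
It fails at once if a plate is dropped or thrown (in free flight faster than 0.5 m/s) ((contact force between thick_spacer and anything else below 0.02 N and linear speed of thick_spacer above 0.5 m/s) or (contact force between thin_spacer and anything else below 0.02 N and linear speed of thin_spacer above 0.5 m/s) or (contact force between specimen and anything else below 0.02 N and linear speed of specimen above 0.5 m/s)).
It fails at once if the jar, dish or mouse is moved by more than 30 mm (distance of any of jar, dish, mouse from where it was at the start of the episode above 0.03 m).
It also fails if it takes over 67 s, if anything falls off the work surface, if the arm or the gripper's body presses on something with over 40 N, if the wrist force passes 120 N, or if a joint passes its speed limit or range.

## Working session

There is one attempt and no reset: what is moved stays moved. The work goes in short steps, Python scripts to look and compute and a tool call to move; the robot and the scene stay as the last step left them, time stands still between calls to the robot, and variables do not carry over. Pictures are saved under pics/ and viewed, at most 10 in all, crops included, and the job is handed in when it is done.

Besides the shell and the picture viewer there is one more tool, called after "Request:" as name([rows], argument=value, ...), one row to a line, values as JSON. carry_out: Moves the arm, as the interface text tells. Its arguments: {"type":"object","properties":{"deltas":{"type":"array"},"fingers":{"type":"number"}},"required":["deltas"]}

```bash
mkdir -p pics; cat > h.py <<'E'
import numpy as np, cv2
from workcell import bot, viewer, job
def grab(name):
    info=viewer.camera_info(name); im,d=viewer.read_camera(name)
    return im,d,{k:np.array(info[k],float) for k in('mtx','R','t')}
def ray(i,uv,fish=False):
    K=i['mtx']; x=(uv[0]-K[0,2])/K[0,0]; y=(uv[1]-K[1,2])/K[1,1]
    if fish:
        r=np.hypot(x,y); s=np.sin(r)/r if r>1e-9 else 1; v=np.array([x*s,y*s,np.cos(r)])
    else: v=np.array([x,y,1.])
    return -i['R'].T@i['t'], i['R'].T@v
def onz(i,uv,z,fish=False):
    o,v=ray(i,uv,fish); return o+v*(z-o[2])/v[2]
def proj(i,X,fish=False):
    c=i['R']@np.asarray(X,float)+i['t']; K=i['mtx']
    if fish:
        r=np.hypot(c[0],c[1]); th=np.arctan2(r,c[2]); p=c[:2]/max(r,1e-9)*th
    else: p=c[:2]/c[2]
    return np.array([K[0,0]*p[0]+K[0,2],K[1,1]*p[1]+K[1,2]])
E
python3 - <<'E'
from h import *
for n in('scene','side','wrist'):
    im,d,i=grab(n); np.savez(f'{n}0.npz',im=im,d=d,**i)
    cv2.imwrite(f'pics/{n}0.png',im[:,:,::-1]); print(n,(-i['R'].T@i['t']).round(),i['R'][2].round(2),i['mtx'][0,0].round())
a=bot.state();print(a['t'],a['ee_pos'],a['orientation'])
E
```

```text
scene [1260.  142. 1053.] [-0.61 -0.13 -0.79] 474.0
side [208. 703. 826.] [ 0.33 -0.67 -0.66] 490.0
wrist [ 336. -561.  383.] [-0.28 -0.12 -0.95] 372.0
0.15 [ 258.23392083 -596.15211977  243.86342187] [ 9.79184579e-01  2.02970873e-01 -1.72269784e-04 -5.96666175e-04]
```

View pics/scene0.png

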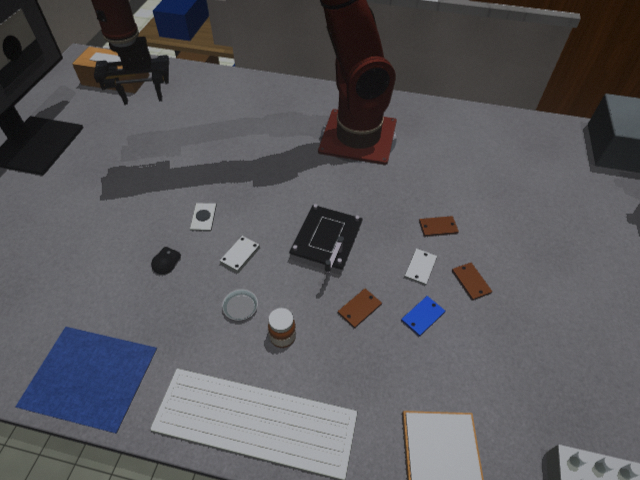

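View pics/side0.png

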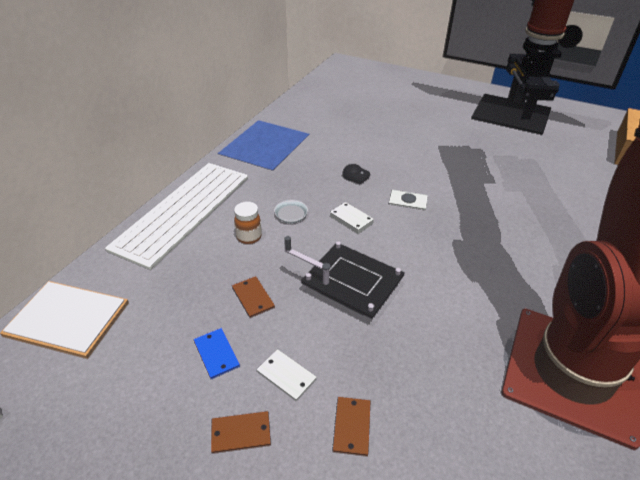

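Scene view: the specimen with its dark pad is at (204,216). The white plates are at (240,254), which looks like four corner bores (thick), and (421,266), with two bores (thin). The blue (424,315) and brown (438,226), (472,281), (360,308) plates are look-alikes. The stage outline is at (327,233), the pivot post at about (337,245), and the keeper pin at about (322,285). I'll confirm with one enlarged crop and measure.

```bash
cat > m.py <<'E'
from h import *
def rect_fit(i,cnt,z,fish=False):
    P=np.array([onz(i,p,z,fish)[:2] for p in cnt.reshape(-1,2).astype(float)],np.float32)
    (c,(w,h),a)=cv2.minAreaRect(P)
    if w<h: a+=90; w,h=h,w
    a=(a+90)%180-90
    return np.array(c),w,h,a
if __name__=='__main__':
  for n in('scene','side'):
    f=np.load(f'{n}0.npz'); im=f['im']; hsv=cv2.cvtColor(im,cv2.COLOR_RGB2HSV)
    m=((hsv[...,2]>165)&(hsv[...,1]<40)).astype(np.uint8)
    cs,_=cv2.findContours(m,cv2.RETR_EXTERNAL,cv2.CHAIN_APPROX_NONE)
    for c in cs:
        if 60<cv2.contourArea(c)<3000:
            u=c.reshape(-1,2).mean(0)
            print(n,u.round(),cv2.contourArea(c),*[ (r[0].round(1),round(r[1]),round(r[2]),round(r[3],1)) for r in [rect_fit(f,c,z) for z in(10,40)]])
  im=np.load('scene0.npz')['im'][:,:,::-1]; s=np.load('side0.npz')['im'][:,:,::-1]
  A=cv2.resize(im[200:280,180:260],(400,300)); B=cv2.resize(im[190:305,275:455],(400,300))
  C=cv2.resize(s[180:240,320:440],(400,300)); D=cv2.resize(s[220:400,250:420],(400,300))
  cv2.imwrite('pics/crop.png',np.vstack([np.hstack([A,B]),np.hstack([C,D])]))
E
python3 m.py
```

```text
scene [280. 318.] 337.5 (array([732.4, -66.4]), 55, 52, -76.6) (array([747.5, -60.4]), 53, 51, -76.6)
scene [421. 266.] 509.5 (array([491., 256.]), 94, 56, -11.5) (array([513.1, 252.7]), 91, 54, -11.5)
scene [238. 253.] 462.5 (array([ 563.4, -229.9]), 94, 56, -18.2) (array([ 583.4, -219.2]), 92, 55, -18.2)
scene [203. 216.] 420.5 (array([ 464.9, -375.4]), 92, 54, 12.4) (array([ 487.7, -360.5]), 89, 52, 12.4)
side [394. 468.] 84.0 (array([244.6, 335.7]), 38, 21, 74.8) (array([243.2, 349.2]), 37, 21, 74.8)
side [290. 464.] 154.0 (array([400.6, 404.9]), 44, 42, -21.7) (array([393.5, 415.9]), 42, 40, -21.7)
side [309. 462.] 188.0 (array([375.5, 388.4]), 55, 38, -60.1) (array([369.3, 399.9]), 53, 36, -60.1)
side [379. 455.] 200.0 (array([273.1, 323.9]), 52, 35, -85.2) (array([270.7, 337.8]), 50, 34, -85.2)
side [378. 425.] 64.5 (array([296.8, 276.4]), 33, 22, -6.5) (array([293.5, 292.1]), 32, 21, -6.5)
side [390. 404.] 67.0 (array([291.1, 230.9]), 30, 30, 14.7) (array([288.1, 248.3]), 29, 29, 14.7)
side [436. 395.] 94.5 (array([221.7, 174.3]), 69, 22, 66.7) (array([221.2, 193.7]), 66, 21, 66.7)
side [ 75. 377.] 101.0 (array([837.7, 446.1]), 39, 28, 42.1) (array([814.6, 455.5]), 37, 27, 42.1)
side [229. 309.] 77.0 (array([676.2, 180.7]), 60, 30, 63.8) (array([659. , 199.9]), 58, 29, 63.8)
side [276. 287.] 78.0 (array([622.6,  84.7]), 66, 64, 4.0) (array([607.3, 107.5]), 64, 61, 4.0)
side [499. 190.] 357.5 (array([ 256.7, -537.9]), 167, 73, -57.5) (array([ 254.9, -492.3]), 161, 70, -57.5)
side [277. 119.] 165.0 (array([1002.5, -592. ]), 166, 79, -10.4) (array([ 973.3, -544.4]), 160, 76, -10.4)
side [378.  91.] 559.0 (array([ 778.7, -941.9]), 306, 213, 57.3) (array([ 757.7, -881.5]), 294, 205, 57.3)
side [418.  32.] 919.5 (array([  850.2, -1686.1]), 748, 263, -66.0) (array([  826.6, -1598.2]), 721, 253, -66.0)
```

View pics/crop.png

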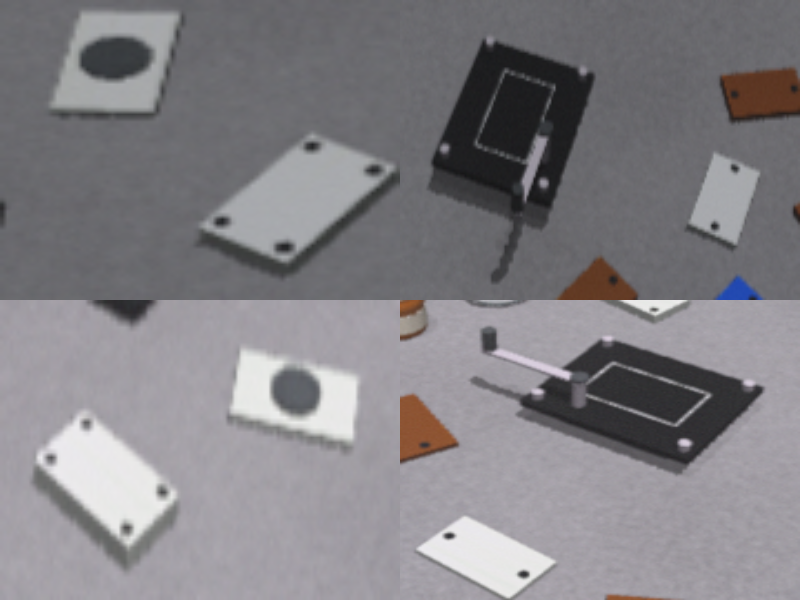

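Confirmed: the four-bore plate at (238,253) is the thick spacer, the two-bore bare plate at (421,266) is the thin one, and the padded plate at (203,216) is the specimen. Blue and brown are excluded. Setting out to hover over the thick spacer.

Request:
carry_out([
  [26,31,-4,-4],
  [52,62,-8,-8],
  [78,93,-12,-12],
  [104,124,-16,-16],
  [130,155,-20,-20],
  [156,186,-24,-24],
  [182,216,-28,-28],
  [208,247,-30,-32],
  [234,278,-32,-35],
  [260,309,-34,-38],
  [286,340,-35,-40],
  [311,369,-35,-41.6],
], fingers=0)

```text
t: 1.15
ee_pos: [570.2, -225.2, 209.1]
orientation: [0.987, -0.159, -0.0, -0.0]
force: [1.0, -0.6, -0.7]
grip_width: 1.004
gripper_force: 0.0
```

```bash
python3 - <<'E'
from h import *
s=bot.state(); print(s['t'],s['ee_pos'],np.abs(s['joint_vel']).max())
im,d,i=grab('wrist'); np.savez('w1.npz',im=im,d=d,**i); cv2.imwrite('pics/w1.png',im[:,:,::-1])
s=bot.state(); print(s['t'],s['ee_pos'],s['orientation'])
print(d[200:300:40,300:400:40])
E
```

```text
1.15 [ 570.2307452  -225.18385051  209.10736044] 1.0732847537440484
1.2 [ 575.25672688 -216.62480147  209.07029903] [ 9.87899608e-01 -1.55072976e-01  7.56418896e-04 -2.48293240e-03]
[[336.1518  336.19708 354.19598]
 [348.1722  349.0365  367.68918]
 [379.48212 381.38104 382.0914 ]]
```

View pics/w1.png

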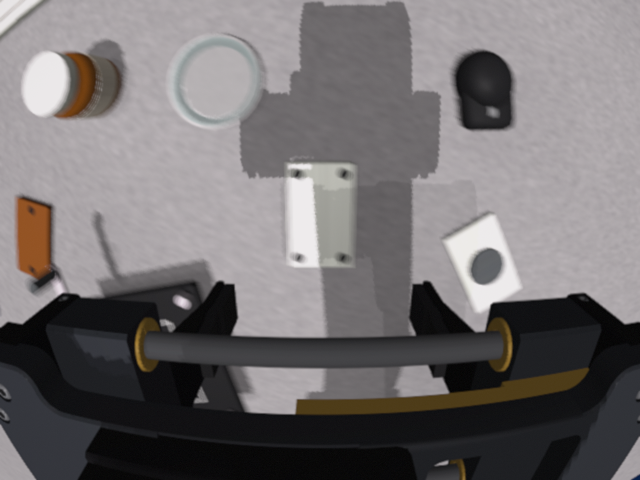

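The wrist view shows the thick spacer with its four bores at (321,215), half in shadow, the specimen at (485,265) and the stage edge at (150,290). The arm was still settling, so I'll measure again at rest, by height from the depth map.

Request:
carry_out([
  [0,0,0,0],
  [0,0,0,0],
])

```text
t: 1.37
ee_pos: [569.5, -226.7, 209.1]
orientation: [0.988, -0.157, -0.0, -0.0]
force: [-0.2, -0.9, -0.1]
grip_width: 1.002
gripper_force: 0.0
```

```bash
cat > w.py <<'E'
from h import *
def cloud(i,d):
    K=i['mtx']; v,u=np.mgrid[:480,:640].astype(float); x=(u-K[0,2])/K[0,0]; y=(v-K[1,2])/K[1,1]
    r=np.hypot(x,y)+1e-9; t=np.tan(np.minimum(r,1.4))/r
    C=np.stack([x*t*d,y*t*d,d],-1); return (C-i['t'])@i['R']
def plate(i,d,im,zlo,zhi,near,rad=75,save=None):
    """rect of the patch with height in [zlo,zhi] near a point"""
    P=cloud(i,d); q=np.hypot(P[...,0]-near[0],P[...,1]-near[1])<rad
    m=(q&(P[...,2]>zlo)&(P[...,2]<zhi)&(d>0)).astype(np.uint8)
    n,l,s,c=cv2.connectedComponentsWithStats(m); k=1+s[1:,4].argmax()
    X=P[l==k]; (c,(w,h),a)=cv2.minAreaRect(X[:,:2].astype(np.float32))
    if w<h: a+=90; w,h=h,w
    return np.round(c,1),round(w,1),round(h,1),round((a+90)%180-90,2),np.median(X[:,2]).round(1),s[k]
def tool():
    s=bot.state(); q=s['orientation']; return s['t'],np.round(s['ee_pos'],1),round(float(np.degrees(2*np.arctan2(q[1],q[0]))),2)
E
python3 - <<'E'
from w import *
print(tool()); im,d,i=grab('wrist'); np.savez('w2.npz',im=im,d=d,**i); print(tool())
P=cloud(i,d); print(P[210,320],P[210,400],P[210,250])
print(plate(i,d,im,10,25,(569,-227)))
print(plate(i,d,im,3.5,13,(463,-376)))
# stage outline from side+scene
uv={'scene':[(322.2,216.8),(344.8,222.6),(332.2,251.3),(308.8,246.7)],'side':[(340.1,257.2),(381.8,278.2),(366.9,295),(327.3,272.2)]}
for n in uv:
    f=np.load(n+'0.npz'); Q=np.array([onz(f,p,40)[:2] for p in uv[n]]); print(n,Q.round(),Q.mean(0).round(1),cv2.minAreaRect(Q.astype(np.float32)))
E
```

```text
(1.3667, array([ 569.5, -226.7,  209.1]), -18.05)
(1.4167, array([ 568.8, -228.1,  209.2]), -18.19)
[ 575.93940976 -224.15514653   16.6680372 ] [ 548.20758123 -297.28810877   -0.899871  ] [ 593.4511211  -157.62390021   -1.20227021]
(array([ 568.8, -223.9]), 99.7, 61.0, -18.11, np.float64(17.2), array([ 289,  163,   67,  105, 6752], dtype=int32))
(array([ 462.8, -372.7]), 101.1, 60.9, 12.13, np.float64(7.5), array([ 445,  213,   77,  101, 4340], dtype=int32))
scene [[413. -33.]
 [418.  33.]
 [524.  19.]
 [523. -45.]] [469.6  -6.4] ((470.98248291015625, -5.893444061279297), (66.1651840209961, 112.43379211425781), 84.05886840820312)
side [[519. -46.]
 [410. -28.]
 [420.  32.]
 [524.  10.]] [468.3  -7.9] ((469.36175537109375, -6.903659820556641), (61.33659362792969, 111.01959991455078), 80.53884887695312)
```

Request:
carry_out([
  [0,3,-35,0],
  [0,3,-75,0],
  [0,3,-115,0],
  [0,3,-150,0],
  [0,3,-172,0],
  [0,3,-182,0],
  [0,3,-184.5,0],
  [0,3,-184.5,0],
])

```text
t: 2.08
ee_pos: [569.1, -225.5, 25.5]
orientation: [0.987, -0.159, 0.0, 0.0]
force: [0.3, 0.8, 0.8]
grip_width: 0.999
gripper_force: 0.0
```

Request:
carry_out([
  [0,0,0,0],
  [0,0,0,0],
  [0,0,0,0],
  [0,0,0,0],
  [0,0,0,0],
  [0,0,0,0],
  [0,0,0,0],
], fingers=1)

```text
t: 2.67
ee_pos: [569.7, -224.7, 25.7]
orientation: [0.987, -0.158, 0.0, 0.0]
force: [-1.2, -0.1, 6.0]
grip_width: 0.689
gripper_force: 30.0
```

Request:
carry_out([
  [0,0,12,0],
  [0,0,40,0],
  [0,0,78,0],
  [0,8,114,0],
  [-8,28,144,2],
  [-22,60,165,4],
  [-40,95,178,6],
  [-58,130,184,8],
  [-76,168,185,10],
  [-90,198,185,11],
  [-100,217,185,11],
  [-100,217,185,11],
])

```text
t: 3.67
ee_pos: [467.1, -2.4, 210.5]
orientation: [0.998, -0.059, -0.0, -0.0]
force: [1.5, -0.2, -3.1]
grip_width: 0.691
gripper_force: 30.0
```

Request:
carry_out([
  [0,0,0,0],
  [0,0,0,0],
  [0,0,0,0],
  [0,0,0,0],
])

```text
t: 4.0
ee_pos: [469.5, -8.4, 209.9]
orientation: [0.998, -0.063, -0.0, -0.0]
force: [-0.7, 0.4, -3.9]
grip_width: 0.684
gripper_force: 30.0
```

```bash
python3 - <<'E'
from w import *
print(tool()); im,d,i=grab('wrist'); np.savez('w3.npz',im=im,d=d,**i); print(tool(),bot.state()['grip_width'])
cv2.imwrite('pics/w3.png',im[:,:,::-1])
for p in [(0,0),(54,33),(-54,33),(-54,-33),(54,-33)]:
    a=np.radians(-7.5);X=[469+p[0]*np.cos(a)-p[1]*np.sin(a),-7+p[0]*np.sin(a)+p[1]*np.cos(a),40]; print(proj(i,X,True).round())
E
```

```text
(4.0, array([469.5,  -8.4, 209.9]), -7.28)
(4.05, array([469.5,  -8.2, 209.9]), -7.27) 0.687675774374912
[323. 223.]
[284. 161.]
[287. 280.]
[359. 281.]
[363. 161.]
```

View pics/w3.png

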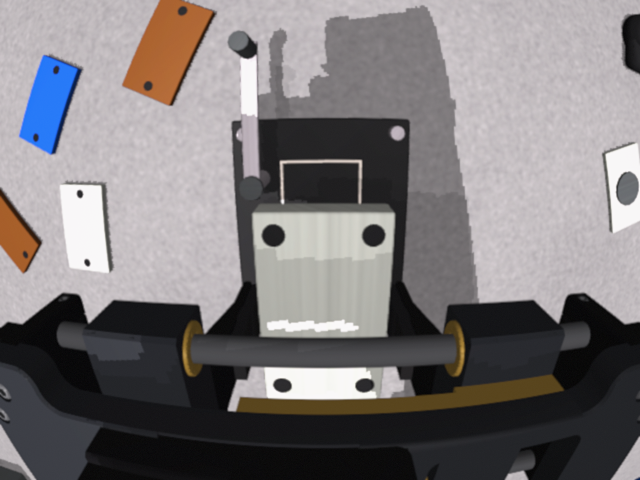

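The far end of the outline is visible at (282,161)–(361,160), with the held thick plate at (325,300). The thin spacer is at (87,227) in the same view. I'll fit the outline lines and the held plate's edges in this one image.

```bash
cat > s.py <<'E'
from w import *
f=np.load('w3.npz'); im,d=f['im'],f['d']; i={k:f[k] for k in('mtx','R','t')}
g=cv2.cvtColor(im,cv2.COLOR_RGB2GRAY).astype(float)
def fit(uv,z):
    P=np.array([onz(i,p,z,True)[:2] for p in uv],np.float32); vx,vy,x,y=cv2.fitLine(P,cv2.DIST_HUBER,0,.01,.01).ravel()
    return np.array([x,y]),np.degrees(np.arctan2(vy,vx)),P
def rows(lo,hi,c0,c1):
    o=[]
    for r in range(lo,hi):
        s=g[r,c0:c1]; b=np.median(s); w=np.clip(s-b-25,0,None)
        if w.sum()>20: o.append(((w*np.arange(c0,c1)).sum()/w.sum(),r))
    return o
def cols(lo,hi,r0,r1):
    o=[]
    for c in range(lo,hi):
        s=g[r0:r1,c]; b=np.median(s); w=np.clip(s-b-25,0,None)
        if w.sum()>20: o.append((c,(w*np.arange(r0,r1)).sum()/w.sum()))
    return o
for nm,uv in(('L',rows(167,198,275,292)),('R',rows(167,198,352,370)),('far',cols(288,356,154,168))):
    p,a,P=fit(uv,40); print(nm,len(uv),p.round(1),a.round(2),np.round(uv[len(uv)//2],1))
P=cloud(i,d); 
print('stage z',np.median(P[170:195,300:345,2]))
print('thin',plate(i,d,im,4,15,(491,256)))
m=(P[...,2]>180)&(P[...,2]<225)&(d>0)&(np.abs(P[...,1]+8)<45)&(np.abs(P[...,0]-470)<70)
for r in(225,240,260):
    c=np.where(m[r])[0]; print(r,c.min(),c.max(),P[r,c.min()].round(1),P[r,c.max()].round(1))
# heads
for c in(300,325,350):
    r=np.where(m[:,c])[0]; print(c,r.min(),P[r.min()+1:r.min()+8:2,c].round(1).tolist())
E
python3 s.py
```

```text
L 31 [509.4  23.6] -7.14 [281.5 182. ]
R 31 [502.1 -41.9] -7.08 [359.6 182. ]
far 68 [522.9 -10.6] 83.24 [322.  160.9]
stage z 39.279907033803696
thin (array([490.8, 259.4]), 100.5, 61.9, -11.33, np.float64(9.2), array([  60,  183,   52,   90, 3656], dtype=int32))
225 253 394 [516.3  16.9 200.9] [509.  -41.7 201.3]
240 254 393 [509.9  17.5 201.7] [502.6 -40.7 201.9]
260 255 391 [500.7  18.9 201.1] [493.4 -39.4 201. ]
300 204 [[519.7, -2.9, 189.7], [519.8, -3.2, 194.1], [519.5, -3.3, 196.5], [519.6, -3.5, 200.7]]
325 204 [[518.0, -13.8, 188.2], [518.6, -13.8, 194.6], [518.0, -13.7, 195.9], [518.1, -13.7, 199.8]]
350 204 [[517.0, -24.7, 189.7], [517.1, -24.4, 193.9], [516.6, -24.3, 195.5], [516.8, -24.0, 199.7]]
```

Request:
carry_out([
  [1,2.5,-30,0],
  [1,2.5,-65,0],
  [1,2.5,-100,0],
  [1,2.5,-125,0],
  [1,2.5,-137,0],
  [1,2.5,-141,0],
  [1,2.5,-143,0],
  [1,2.5,-144,0],
  [1,2.5,-144.7,0],
  [1,2.5,-145,0],
])

```text
t: 4.88
ee_pos: [471.2, -5.0, 66.1]
orientation: [0.998, -0.063, 0.001, -0.0]
force: [-0.0, -0.3, -3.0]
grip_width: 0.686
gripper_force: 30.0
```

Request:
carry_out([
  [0,0,-0.5,0],
  [0,0,-1,0],
  [0,0,-1,0],
])

```text
t: 5.13
ee_pos: [471.1, -5.0, 65.6]
orientation: [0.998, -0.063, 0.001, 0.0]
force: [-3.4, -0.1, 10.1]
grip_width: 0.685
gripper_force: 30.0
```

Request:
carry_out([
  [0,0,0,0],
  [0,0,0,0],
  [0,0,0,0],
  [0,0,0,0],
  [0,0,30,0],
  [0,0,65,0],
  [0,0,100,0],
  [0,0,130,0],
  [0,0,145,0],
  [0,0,145,0],
  [0,0,145,0],
  [0,0,145,0],
], fingers=0)

```text
t: 6.13
ee_pos: [469.8, -5.0, 208.1]
orientation: [0.998, -0.063, -0.001, 0.0]
force: [0.9, -0.4, -1.1]
grip_width: 1.002
gripper_force: 0.0
```

```bash
cat > look.py <<'E'
from w import *
import sys
z=float(sys.argv[1]); n=(float(sys.argv[2]),float(sys.argv[3])); out=sys.argv[4]
print(tool()); im,d,i=grab('wrist'); np.savez(out+'.npz',im=im,d=d,**i); cv2.imwrite(f'pics/{out}.png',im[:,:,::-1])
print(tool(),bot.state()['grip_width'])
print(plate(i,d,im,z-4,z+5,n))
E
python3 look.py 58 470 -5 w4
```

```text
(6.1333, array([469.8,  -5. , 208.1]), -7.18)
(6.1833, array([469.6,  -5. , 207.7]), -7.18) 1.0033276176469164
(array([470.2,  -3.2]), 100.5, 60.5, -7.11, np.float64(57.2), array([ 285,  167,   77,  118, 8611], dtype=int32))
```

View pics/w4.png

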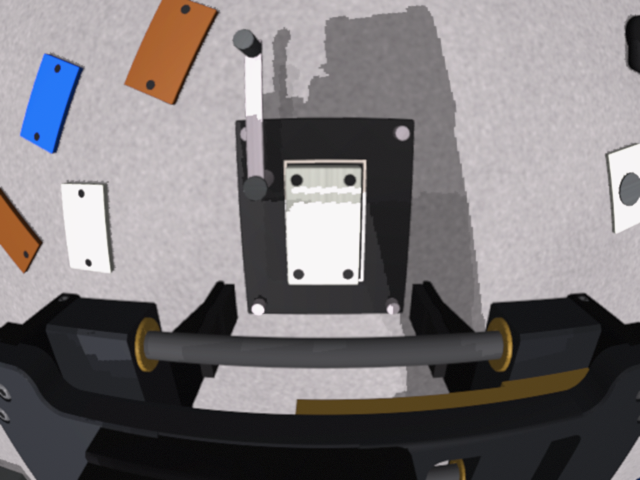

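The thick spacer sits inside the outline, centre (325,225), about 1.5 mm off and square. Next, the thin spacer at (87,227).

Request:
carry_out([
  [1,15,0,-0.5],
  [4,50,0,-1],
  [7,88,0,-1.5],
  [10,126,0,-2],
  [13,164,0,-2.5],
  [16,202,0,-3],
  [18.5,236,0,-3.5],
  [20,256,-10,-4],
  [20,263,-35,-4],
  [20,263,-70,-4],
  [20,263,-105,-4],
  [20,263,-125,-4],
])

```text
t: 7.18
ee_pos: [487.8, 257.1, 79.0]
orientation: [0.995, -0.097, -0.003, 0.001]
force: [-1.0, -0.9, 1.1]
grip_width: 0.997
gripper_force: 0.0
```

```bash
python3 look.py 9 491 258 w5
```

```text
(7.1833, array([487.8, 257.1,  79. ]), -11.13)
(7.2333, array([486.4, 256. ,  76.3]), -11.15) 1.000854615793297
(array([491. , 259.9]), 100.5, 60.5, -11.71, np.float64(9.2), array([  269,   178,   105,   154, 14938], dtype=int32))
```

Request:
carry_out([
  [0.5,0.5,-20,0],
  [0.5,0.5,-40,0],
  [0.5,0.5,-54,-0.3],
  [0.5,0.5,-59,-0.3],
  [0.5,0.5,-60,-0.3],
  [0.5,0.5,-60,-0.3],
])

```text
t: 7.73
ee_pos: [490.9, 258.7, 24.3]
orientation: [0.995, -0.1, -0.0, -0.0]
force: [0.1, -0.2, -0.4]
grip_width: 1.002
gripper_force: 0.0
```

Request:
carry_out([
  [0,0,0,0],
  [0,0,0,0],
  [0,0,0,0],
  [0,0,0,0],
  [0,0,0,0],
  [0,0,0,0],
], fingers=1)

```text
t: 8.23
ee_pos: [491.0, 258.6, 24.3]
orientation: [0.995, -0.1, 0.0, -0.0]
force: [0.1, -0.0, 2.1]
grip_width: 0.683
gripper_force: 30.0
```

Request:
carry_out([
  [0,0,12,0],
  [0,0,45,0],
  [0,0,85,0],
  [0,-10,120,0],
  [-2,-35,150,0.5],
  [-5,-70,170,1],
  [-8,-108,182,2],
  [-11,-146,185,3],
  [-14,-184,185,4],
  [-17,-220,185,4.3],
  [-19.5,-250,185,4.3],
  [-20.5,-263.5,185,4.3],
])

```text
t: 9.23
ee_pos: [469.4, -9.4, 209.7]
orientation: [0.998, -0.065, 0.0, 0.001]
force: [0.0, 0.2, -1.7]
grip_width: 0.686
gripper_force: 30.0
```

Request:
carry_out([
  [0,0,0,0],
  [0,0,0,0],
  [0,0,0,0],
  [0,0,0,0],
  [0,0,0,0],
])

```text
t: 9.65
ee_pos: [470.4, -3.7, 209.1]
orientation: [0.998, -0.062, -0.0, -0.0]
force: [-0.3, -0.5, -0.9]
grip_width: 0.688
gripper_force: 30.0
```

```bash
cat > held.py <<'E'
from w import *
import sys
name,th=sys.argv[1],float(sys.argv[2])  # held plate thickness; tool tip z
zp=float(sys.argv[3]) # pile top z
s=tool(); print(s); im,d,i=grab('wrist'); np.savez(name+'.npz',im=im,d=d,**i); cv2.imwrite(f'pics/{name}.png',im[:,:,::-1])
print(tool()); P=cloud(i,d); a=np.radians(-7.1); ex=np.array([np.cos(a),np.sin(a)]); ey=np.array([-ex[1],ex[0]])
c=s[1][:2]; U=(P[...,:2]-c)@ex; V=(P[...,:2]-c)@ey; Z=P[...,2]; ok=d>0
def edges(m,lab):
    o=[]
    for r in range(480):
        q=np.where(m[r])[0]
        if len(q)>40: o.append((U[r,q].mean(),V[r,q[0]],V[r,q[-1]]))
    o=np.array(o); pl=np.polyfit(o[:,0],o[:,1],1)[0]; pr=np.polyfit(o[:,0],o[:,2],1)[0]
    f=np.array([U[np.where(m[:,q])[0][0],q] for q in np.where(m.sum(0)>15)[0]])
    print(lab,'V',np.median(o[:,1]).round(1),np.median(o[:,2]).round(1),'mid',np.median((o[:,1]+o[:,2])/2).round(2),'tilt deg',np.degrees((pl+pr)/2).round(2),'front U',np.median(f).round(2),'z',np.median(Z[m]).round(1),'rows',len(o))
near=ok&(abs(V)<45)&(U>5)&(U<70)
zt=s[1][2]-22+2+th
edges(near&(abs(Z-zt)<4),'held'); edges(near&(abs(Z-zp)<5),'pile')
E
python3 held.py w6 10 58
```

```text
(9.65, array([470.4,  -3.7, 209.1]), -7.06)
(9.7, array([470.4,  -3.9, 209.1]), -7.07)
held V 39.9 -36.8 mid 1.66 tilt deg -8.49 front U 10.18 z 195.5 rows 5
pile V 30.7 -29.0 mid 0.7 tilt deg 6.33 front U 49.95 z 57.2 rows 35
```

```bash
python3 - <<'E'
from w import *
f=np.load('w6.npz'); i={k:f[k] for k in('mtx','R','t')}; P=cloud(i,f['d'])
for r in range(160,300,8): print(r,P[r,300].round(1),P[r,345].round(1), f['d'][r,300].round())
E
```

```text
160 [526.7  10.4  39.9] [522.2 -26.6  40. ] 303.0
168 [521.8  10.1  55.7] [517.5 -25.1  56.1] 290.0
176 [515.8  10.8  57.9] [511.3 -24.4  57.2] 289.0
184 [509.4  11.7  57.9] [505.  -23.7  57.3] 291.0
192 [502.8  12.6  56.9] [498.4 -23.   56.6] 294.0
200 [496.9  13.3  59.6] [492.2 -22.2  57.9] 294.0
208 [520.3   1.8 193.8] [518.  -17.3 193.9] 158.0
216 [516.7   2.3 193.4] [514.7 -16.9 194.7] 160.0
224 [513.4   2.7 194.1] [511.  -16.5 194.1] 160.0
232 [509.6   3.3 193.5] [507.6 -16.1 194.9] 162.0
240 [506.    3.8 193.7] [503.5 -15.8 193.3] 163.0
248 [502.6   4.2 194.4] [500.  -15.4 193.9] 163.0
256 [499.    4.7 194.7] [496.4 -15.  194.4] 164.0
264 [495.5   5.2 195.5] [492.6 -14.6 194.3] 164.0
272 [491.    6.  193.8] [488.8 -14.2 194.5] 167.0
280 [487.4   6.4 194.6] [484.8 -13.8 194.4] 168.0
288 [482.9   7.2 193.5] [480.5 -13.4 193.8] 170.0
296 [478.8   7.8 193.5] [476.8 -13.  194.5] 171.0
```

```bash
sed -i 's/s\[1\]\[2\]-22+2+th/s[1][2]-25+th/' held.py; python3 held.py w6 10 58
```

```text
(9.7, array([470.4,  -3.9, 209.1]), -7.07)
(9.75, array([470.4,  -4.1, 209.1]), -7.09)
held V 31.1 -28.0 mid 1.62 tilt deg -0.09 front U 49.87 z 194.0 rows 97
pile V 30.7 -28.9 mid 1.03 tilt deg 5.31 front U 49.9 z 57.2 rows 35
```

Request:
carry_out([
  [0,0,-30,0],
  [0,0,-65,0],
  [0,0,-95,0],
  [0,0,-112,0],
  [0,0,-120,0],
  [0,0,-123,0],
  [0,0,-124.5,0],
  [0,0,-125.5,0],
  [0,0,-126,0],
  [0,0,-126.5,0],
  [0,0,-127,0],
  [0,0,-127,0],
])

```text
t: 10.75
ee_pos: [470.6, -5.0, 82.5]
orientation: [0.998, -0.063, 0.0, 0.0]
force: [-0.4, 0.2, -2.4]
grip_width: 0.687
gripper_force: 30.0
```

Request:
carry_out([
  [0,0,-0.4,0],
  [0,0,-0.8,0],
  [0,0,-0.8,0],
])

```text
t: 11.0
ee_pos: [470.6, -5.0, 82.2]
orientation: [0.998, -0.063, 0.0, 0.0]
force: [-4.4, -0.2, 9.7]
grip_width: 0.683
gripper_force: 30.0
```

Request:
carry_out([
  [0,0,0,0],
  [0,0,0,0],
  [0,0,0,0],
  [0,0,0,0],
  [0,0,20,0],
  [0,0,50,0],
  [0,0,85,0],
  [0,0,115,0],
  [0,0,127,0],
  [0,0,127,0],
  [0,0,127,0],
  [0,0,127,0],
], fingers=0)

```text
t: 12.0
ee_pos: [469.8, -5.0, 207.2]
orientation: [0.998, -0.063, -0.001, 0.0]
force: [-0.6, -0.3, -0.6]
grip_width: 1.0
gripper_force: 0.0
```

```bash
python3 look.py 68 470 -5 w7; python3 - <<'E'
from w import *
f=np.load('w7.npz'); cv2.imwrite('pics/w7c.png',cv2.resize(f['im'][100:340,220:440,::-1],None,fx=2.4,fy=2.4)); i={k:f[k] for k in('mtx','R','t')}
print(plate(i,f['d'],0,4,13,(463,-376)))
E
```

```text
(12.0, array([469.8,  -5. , 207.2]), -7.18)
(12.05, array([469.6,  -5. , 206.9]), -7.18) 0.9996165485625332
(array([470.4,  -3.1]), 101.0, 60.4, -7.24, np.float64(67.2), array([ 284,  168,   79,  122, 9179], dtype=int32))
(array([ 462.9, -370.2]), 101.5, 59.0, 11.19, np.float64(7.4), array([ 607,  143,   33,   91, 2285], dtype=int32))
```

View pics/w7c.png

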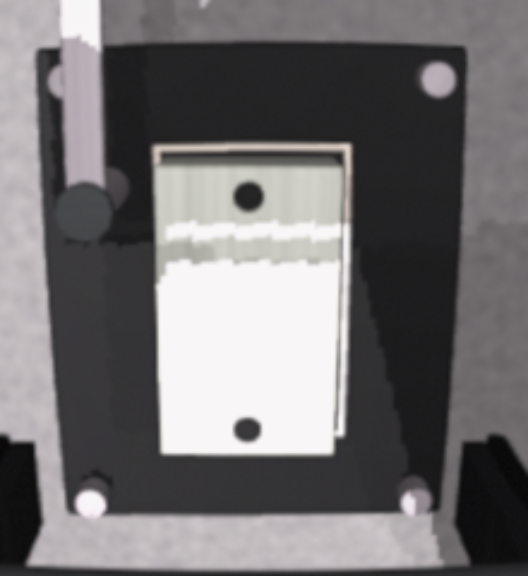

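The thin spacer lies squarely on the thick one (crop centre about (248,310)), within 0.3 mm by measurement. Next, the specimen.

Request:
carry_out([
  [0,-15,0,1],
  [-1,-50,0,3],
  [-2,-88,0,5],
  [-3,-126,0,7],
  [-4,-164,0,9],
  [-5,-202,0,11],
  [-5.5,-240,0,13],
  [-6,-278,0,15.5],
  [-6.5,-316,-10,18],
  [-7,-350,-40,19.4],
  [-7.4,-370,-75,19.4],
  [-7.4,-370,-100,19.4],
])

```text
t: 13.05
ee_pos: [460.0, -379.6, 104.4]
orientation: [0.995, 0.104, -0.002, 0.0]
force: [-0.7, -0.3, 0.3]
grip_width: 1.0
gripper_force: 0.0
```

Request:
carry_out([
  [0,0,0,0],
  [0,0,0,0],
  [0,0,0,0],
])

```text
t: 13.3
ee_pos: [463.8, -374.1, 109.2]
orientation: [0.994, 0.107, 0.0, -0.0]
force: [-1.2, -0.3, -0.0]
grip_width: 1.005
gripper_force: 0.0
```

```bash
python3 look.py 8 463 -375 w8
```

```text
(13.3, array([ 463.8, -374.1,  109.2]), 12.3)
(13.35, array([ 464.3, -374.4,  110.1]), 12.31) 0.9998010241225457
(array([ 462.5, -373.1]), 100.8, 60.4, 12.01, np.float64(7.5), array([  279,   178,    91,   137, 11626], dtype=int32))
```

Request:
carry_out([
  [-0.5,0,-25,0],
  [-0.5,0,-52,0],
  [-0.5,0,-73,0],
  [-0.5,0,-82,0],
  [-0.5,0,-84,0],
  [-0.5,0,-84.5,0],
  [-0.5,0,-84.5,0],
])

```text
t: 13.93
ee_pos: [463.6, -375.4, 25.6]
orientation: [0.994, 0.107, 0.001, 0.001]
force: [0.0, 0.0, -0.3]
grip_width: 1.0
gripper_force: 0.0
```

Request:
carry_out([
  [0,0,0,0],
  [0,0,0,0],
  [0,0,0,0],
  [0,0,0,0],
  [0,0,0,0],
  [0,0,0,0],
], fingers=1)

```text
t: 14.43
ee_pos: [462.5, -375.0, 24.0]
orientation: [0.994, 0.106, 0.0, 0.0]
force: [-1.2, -0.7, 2.1]
grip_width: 0.682
gripper_force: 30.0
```

Request:
carry_out([
  [0,0,12,0],
  [0,0,45,0],
  [0,10,82,0],
  [1,35,115,-1],
  [2,70,145,-3],
  [3,106,168,-5],
  [4,144,182,-7.5],
  [5,182,185,-10],
  [6,220,185,-12.5],
  [6.5,258,185,-15],
  [7,296,185,-17.5],
  [7.5,330,185,-19],
])

```text
t: 15.43
ee_pos: [469.4, -42.4, 209.7]
orientation: [0.998, -0.06, 0.0, 0.0]
force: [1.5, -0.1, -1.2]
grip_width: 0.685
gripper_force: 30.0
```

Request:
carry_out([
  [0.3,25,0,-0.4],
  [0.5,37,0,-0.4],
  [0.5,40,0,-0.4],
  [0.5,40,0,-0.4],
  [0.5,40,0,-0.4],
  [0.5,40,0,-0.4],
  [0.5,40,0,-0.4],
])

```text
t: 16.02
ee_pos: [470.4, -6.3, 208.7]
orientation: [0.998, -0.064, -0.0, 0.0]
force: [0.3, 0.1, -1.3]
grip_width: 0.687
gripper_force: 30.0
```

```bash
python3 held.py w9 8 68
```

```text
(16.0167, array([470.4,  -6.3, 208.7]), -7.3)
(16.0667, array([470.4,  -6. , 208.7]), -7.28)
held V 31.3 -27.9 mid 1.62 tilt deg -0.3 front U 49.93 z 192.1 rows 96
pile V 32.6 -26.7 mid 2.86 tilt deg 0.59 front U 49.83 z 67.2 rows 34
```

Request:
carry_out([
  [0,0,-30,0],
  [0,0,-65,0],
  [0,0,-92,0],
  [0,0,-106,0],
  [0,0,-112,0],
  [0,0,-114,0],
  [0,0,-115,0],
  [0,0,-115.7,0],
  [0,0,-116.2,0],
  [0,0,-116.6,0],
  [0,0,-117,0],
  [0,0,-117,0],
])

```text
t: 17.07
ee_pos: [470.7, -4.9, 92.1]
orientation: [0.998, -0.063, 0.0, 0.0]
force: [0.7, 1.0, -1.7]
grip_width: 0.684
gripper_force: 30.0
```

Request:
carry_out([
  [0,0,-0.4,0],
  [0,0,-0.8,0],
  [0,0,-0.8,0],
])

```text
t: 17.32
ee_pos: [470.7, -4.9, 91.8]
orientation: [0.998, -0.063, 0.0, 0.0]
force: [-2.7, -0.6, 9.0]
grip_width: 0.684
gripper_force: 30.0
```

Request:
carry_out([
  [0,0,0,0],
  [0,0,0,0],
  [0,0,0,0],
  [0,0,0,0],
  [0,0,20,0],
  [0,0,50,0],
  [0,0,85,0],
  [0,0,110,0],
  [0,0,117,0],
  [0,0,117,0],
  [0,0,117,0],
  [0,0,117,0],
], fingers=0)

```text
t: 18.32
ee_pos: [469.6, -5.0, 206.4]
orientation: [0.998, -0.063, -0.001, 0.0]
force: [-0.2, 0.5, 0.3]
grip_width: 0.998
gripper_force: 0.0
```

```bash
python3 look.py 76 470 -5 w10; python3 - <<'E'
from w import *
f=np.load('w10.npz'); i={k:f[k] for k in('mtx','R','t')}; im,d=f['im'],f['d']
P=cloud(i,d); v,u=np.where((P[...,2]>112)&(P[...,2]<126)&(d>0)&(P[...,0]>550)&(P[...,0]<660)&(abs(P[...,1])<80))
X=P[v,u]; print('pin',len(X),np.median(X,0).round(1),(X.min(0)).round(1),X.max(0).round(1),u.mean(),v.mean())
v,u=np.where((P[...,2]>82)&(P[...,2]<96)&(d>0)&(P[...,0]>470)&(P[...,0]<540)&(P[...,1]>20)&(P[...,1]<80))
X=P[v,u]; print('post',len(X),np.median(X,0).round(1),X.min(0).round(1),X.max(0).round(1))
a=np.radians(-7.1); ex=np.array([np.cos(a),np.sin(a)]);ey=np.array([-ex[1],ex[0]]); 
for o in(470.2,-4.9),: print('nominal post',np.array(o)+40*ex+50*ey,'pin',np.array(o)+140*ex+50*ey)
cv2.imwrite('pics/w10c.png',cv2.resize(im[20:340,200:440,::-1],None,fx=1.8,fy=1.8))
E
```

```text
(18.3167, array([469.6,  -5. , 206.4]), -7.18)
(18.3667, array([469.6,  -5. , 206.3]), -7.18) 0.999969801247285
(array([471.3,  -3.2]), 99.5, 60.2, -7.01, np.float64(75.5), array([ 282,  169,   82,  124, 9613], dtype=int32))
pin 405 [613.6  27.4 118.9] [607.4  20.9 112.2] [621.2  34.8 121.3] 243.1925925925926 38.79012345679013
post 892 [521.7  38.6  89.1] [507.   31.1  82.2] [540.   48.9  92.1]
nominal post [516.07335135  39.77253782] pin [615.30654514  27.41239015]
```

View pics/w10c.png

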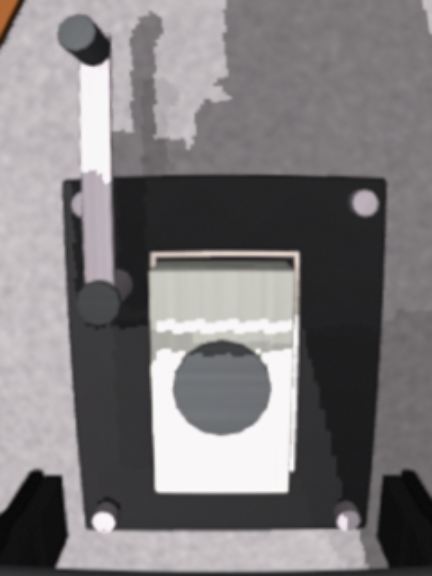

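The specimen is on the pile with its pad up (crop (222,388)), edges in line. The keeper pin is at crop (78,33) and the arm is still at 0. Moving over the pin with the tool's x axis along the arm.

Request:
carry_out([
  [15,3,0,0],
  [50,11,0,0],
  [88,19,0,0],
  [122,26,0,0],
  [140,30,0,0],
  [144,31,-12,0],
  [144,31,-40,0],
  [144,31,-68,0],
  [144,31,-84,0],
  [144,31,-91,0],
  [144,31,-92.5,0],
  [144,31,-92.5,0],
])

```text
t: 19.37
ee_pos: [613.9, 26.0, 115.1]
orientation: [0.998, -0.063, -0.0, 0.0]
force: [0.7, -0.3, -0.8]
grip_width: 1.004
gripper_force: 0.0
```

Request:
carry_out([
  [0,0,0,0],
  [0,0,0,0],
  [0,0,0,0],
  [0,0,0,0],
  [0,0,0,0],
  [0,0,0,0],
], fingers=0.75)

```text
t: 19.87
ee_pos: [614.6, 26.1, 115.8]
orientation: [0.998, -0.063, 0.0, -0.0]
force: [0.8, 0.8, -0.1]
grip_width: 0.635
gripper_force: 0.0
```

```bash
python3 - <<'E'
from w import *
s=bot.state(); print(np.round(s['qpos'],2)); print(tool()); im,d,i=grab('wrist'); np.savez('w11.npz',im=im,d=d,**i); cv2.imwrite('pics/w11.png',im[:,:,::-1])
# arc table relative to current, pivot (515.3,38.5)
p=np.array([515.3,38.6]); c=np.array([614.4,26.2])
for k in range(6,97,6):
    a=np.radians(-7.1-k); q=p+100*np.array([np.cos(a),np.sin(a)]); print(-k,(q-c).round(1))
E
```

```text
[ 0.17  0.38 -0.35  1.69  0.15  1.09 -1.92]
(19.8667, array([614.6,  26.1, 115.8]), -7.18)
-6 [ -1.7 -10.3]
-12 [ -4.6 -20.3]
-18 [ -8.5 -30. ]
-24 [-13.5 -39.3]
-30 [-19.3 -47.9]
-36 [-26.1 -55.9]
-42 [-33.6 -63.2]
-48 [-41.9 -69.6]
-54 [-50.8 -75.1]
-60 [-60.2 -79.7]
-66 [-70.  -83.3]
-72 [-80.2 -85.8]
-78 [-90.6 -87.2]
-84 [-101.   -87.6]
-90 [-111.5  -86.8]
-96 [-121.8  -85. ]
```

View pics/w11.png

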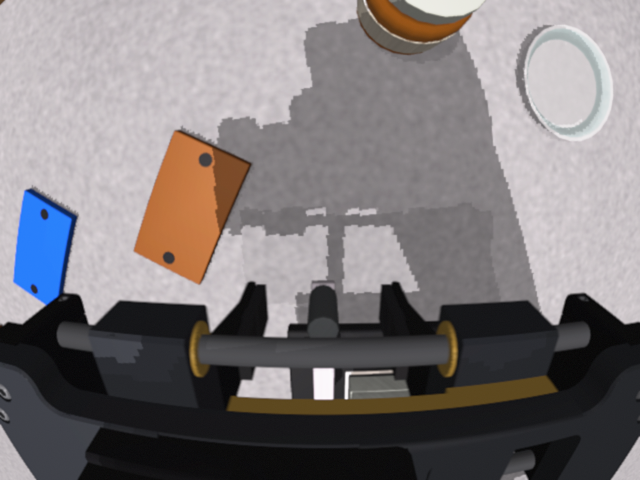

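The pin (322,300) sits centred between the fingers. The last joint can't follow the full 90° turn, so I'll grip the round pin and let it rotate in the pads, turning only partly.

Request:
carry_out([
  [0,0,0,0],
  [0,0,0,0],
  [0,0,0,0],
  [0,0,0,0],
  [0,0,0,0],
  [0,0,0,0],
  [0,0,0,0],
], fingers=1)

```text
t: 20.5
ee_pos: [614.5, 26.1, 115.4]
orientation: [0.998, -0.063, 0.0, -0.0]
force: [-0.2, 0.2, -0.6]
grip_width: 0.152
gripper_force: 30.0
```

Request:
carry_out([
  [-0.7,-5,0,-1],
  [-1.7,-10.3,0,-2],
  [-4.6,-20.3,0,-4],
  [-8.5,-30,0,-6],
  [-13.5,-39.3,0,-8],
  [-19.3,-47.9,0,-10],
  [-26.1,-55.9,0,-12],
  [-33.6,-63.2,0,-14],
  [-37.7,-66.5,0,-15],
  [-41.9,-69.6,0,-16],
  [-41.9,-69.6,0,-16],
  [-41.9,-69.6,0,-16],
])

```text
t: 21.5
ee_pos: [572.4, -44.3, 115.5]
orientation: [0.98, -0.201, 0.0, 0.001]
force: [3.3, -3.1, -3.7]
grip_width: 0.147
gripper_force: 30.0
```

Request:
carry_out([
  [-4.4,-2.8,0,-1],
  [-8.9,-5.5,0,-2],
  [-18.3,-10.1,0,-4],
  [-28.1,-13.7,0,-6],
  [-38.3,-16.2,0,-8],
  [-48.7,-17.6,0,-10],
  [-54,-17.8,0,-11],
  [-59.1,-18,0,-12],
  [-63,-17.9,0,-12],
  [-64.3,-17.8,0,-12],
  [-64.3,-17.8,0,-12],
])

```text
t: 22.42
ee_pos: [508.0, -61.0, 115.4]
orientation: [0.953, -0.302, -0.0, -0.0]
force: [2.0, 1.4, -4.5]
grip_width: 0.15
gripper_force: 30.0
```

Request:
carry_out([
  [-1.5,0.1,0,0],
  [-3,0.3,0,0],
  [-4.2,0.4,0,0],
  [-4.2,0.4,0,0],
  [-4.2,0.4,0,0],
])

```text
t: 22.83
ee_pos: [503.9, -60.8, 115.4]
orientation: [0.953, -0.302, -0.0, -0.0]
force: [3.2, 1.7, -3.3]
grip_width: 0.153
gripper_force: 30.0
```

Not yet pressing on the stop; inching on.

Request:
carry_out([
  [-0.7,0.1,0,0],
  [-1.4,0.2,0,0],
  [-2,0.2,0,0],
  [-2,0.2,0,0],
])

```text
t: 23.17
ee_pos: [502.6, -60.6, 115.5]
orientation: [0.953, -0.302, 0.001, -0.0]
force: [5.1, 1.4, -6.9]
grip_width: 0.15
gripper_force: 30.0
```

Request:
carry_out([
  [0,0,0,0],
  [0,0,0,0],
  [0,0,0,0],
  [0,0,0,0],
  [0,0,0,0],
  [0,0,20,0],
  [0,0,50,0],
  [0,0,85,0],
  [0,0,110,0],
  [0,0,120,0],
  [0,0,120,0],
  [0,0,120,0],
], fingers=0)

```text
t: 24.17
ee_pos: [501.9, -60.8, 234.9]
orientation: [0.953, -0.302, 0.0, 0.0]
force: [0.3, -0.1, -1.2]
grip_width: 0.954
gripper_force: 0.0
```

Request:
carry_out([
  [-15,20,0,5],
  [-35,45,0,12],
  [-40,60,0,19],
  [-40,60,0,26],
  [-40,60,0,30],
  [-40,60,0,30],
  [-40,60,0,30],
  [-40,60,0,30],
])

```text
t: 24.83
ee_pos: [461.6, -1.0, 234.3]
orientation: [0.999, -0.047, -0.001, -0.0]
force: [-0.4, 0.0, 0.1]
grip_width: 1.002
gripper_force: 0.0
```

```bash
python3 look.py 76 470 -5 w12; python3 - <<'E'
from w import *
f=np.load('w12.npz'); i={k:f[k] for k in('mtx','R','t')}; im,d=f['im'],f['d']; P=cloud(i,d)
v,u=np.where((P[...,2]>112)&(P[...,2]<126)&(d>0)&(P[...,0]>400)&(P[...,0]<660)&(abs(P[...,1])<110)&(np.mgrid[:480,:640][0]<290))
X=P[v,u]; m=(X.min(0)+X.max(0))/2; print('pin',len(X),m.round(1)); m=np.median(X,0)
print('keeper deg from stage x, post (515.6,39.8):',np.degrees(np.arctan2(m[1]-39.8,m[0]-515.6))+7.1)
cv2.imwrite('pics/w12.png',im[:,:,::-1])
E
```

```text
(24.8333, array([461.6,  -1. , 234.3]), -5.35)
(24.8833, array([461.7,  -0.9, 234.6]), -5.33) 1.0018806134903178
(array([461.7,  -1.8]), 82.4, 60.4, -7.06, np.float64(75.6), array([ 290,  177,   75,   94, 6544], dtype=int32))
pin 314 [503.9 -59.1 116.4]
keeper deg from stage x, post (515.6,39.8): -89.51448971182853
```

View pics/w12.png

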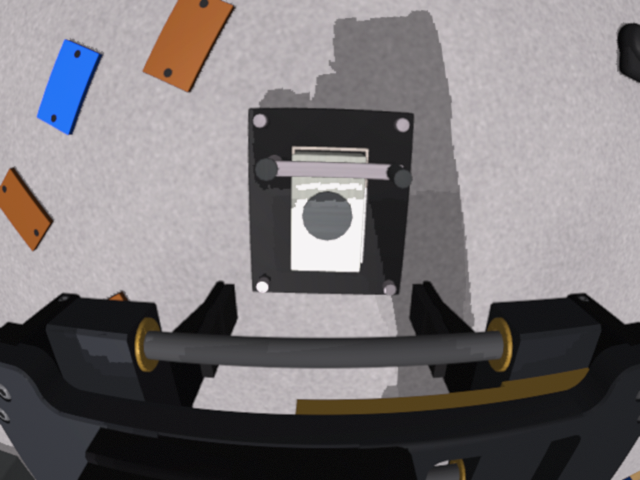

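The keeper lies across the pile from the post (265,168) to the pin (401,177), at about 89.5°. The pile is still aligned, centred near (328,213). Handing in.

```bash
python3 -c "
from workcell import job
print(job.job_done())"
```

```text
the job is handed in; nothing more can be done
None
```

The pile of thick spacer, thin spacer and specimen (pad up) is in line inside the outline, the keeper arm is at about 89.5° of its 90° swing, the jar, dish and mouse were not touched, and I handed the job in at about 25 s of the 67 s limit; it returned no verdict.

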